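# Change the wire spools on three bench pay-offs

### The arm

A 7-joint arm with a two-finger parallel gripper is mounted at the origin on the work surface. World frame = base frame: x ahead of the robot, y to its left, z up, the work surface at z = 0. Lengths are in m, angles in rad, forces in N, time in s.
With the tool pointing down it reaches from about 0.4 to 0.85 m from the base axis. Payload 10.4 kg.
Tool frame: the origin (TCP) lies at the very end of the fingers, on their centre line; the grasp point (between the pads) lies 19 mm behind it (manip.grip_point_offset is the distance from the TCP to the grasp point, in m); z points along the fingers, y is the line along which they close (so a half turn about z gives the same grasp; the last joint's range is limited). The gripper opens to 85 mm and grips with 20 to 120 N. Pads are 22 mm wide; open, the fingers measure 114 mm over their backs; the gripper's body (76 mm by 85 mm) begins 54 mm behind the grasp point. The pads swing forward as they close: fully open they stand 13 mm farther back than shut.
Start: joints at [-1.362, 0.332, -0.065, 1.46, 0.022, 1.35, -0.088], TCP at [0.144, 0.608, 0.211] pointing down, gripper open.
Joint ranges: [-2.6, 2.6], [-0.5, 2.12], [-1.47, 1.34], [0.16, 2.42], [-1.27, 4.41], [0.06, 2.06], [-2.6, 2.6]. Speed limits (rad/s): [2.22, 2.22, 2.79, 2.79, 3.14, 3.14, 3.14].

### API

Orientations are given as a unit quaternion [x, y, z, w].
In Python, from workcell import manip gives the robot as it stands. The module is installed in compiled form; this text tells all that it offers.
- The arm moves only by the shell command python3 -m inch 'ROWS' [OPENING] [FORCE]. ROWS is JSON, a list of rows, each a list of 2 entries, a list of its own where there are three numbers: the shift along the tool's x, y, z each as a share of 0.08 m, from -1 to 1, then the turn, a rotation vector about the tool's x, y, z each as a share of 45 degrees, from -1 to 1. A call has exactly 10 rows; each row is the pose to reach, as a shift and turn from the pose commanded when the call began, along the tool's axes at that moment; what a row does not reach only later rows make up. A row lasts 1/10 s, in which the tool goes at most 50 mm and 8.59 degrees, less where a joint would pass 70% of its speed; a pose out of reach is approached as far as the arm can. A call with a number of a shift or a turn outside -1 to 1 is refused whole. A call with a gripper value outside its range is refused whole. OPENING is the opening, from 0 (shut) to 1 (fully open), set as the call begins (- or left out, the last holds). The fingers move at their own pace and stop on an object; FORCE is the grip in N (left out, the last holds). Time passes only in rows, so rows that repeat a pose let the fingers close, or fill a call up. It gives the time, the measured TCP pose, the force, the opening and the grip force at its end, in the units of the state.
- manip.get_obs(): the state, without advancing time (a new reading comes with each control period).
- manip.camera(name): name is "scene" or "top" or "wrist"; returns the picture (400x640x3 uint8, red, green, blue); there is no depth.
- manip.camera_params(name): a dict with "fov_y" (degrees; the focal length in pixels is half the picture's height over the tangent of half this angle, whatever the lens; pixels are square), "cx", "cy" (the principal point, pixels), "k1" (the pictures are not rectified: a ray, as slopes to the right and down, at radius r is drawn at 1 + k1 r^2 times it, then the intrinsics apply), "camera_from_world" (4x4, takes a point from world to camera coordinates); the wrist camera has in their place "T_tool_cam" (4x4, takes a point from camera to tool coordinates, whose origin is the TCP and whose axes are the flange's). Camera axes: x right, y up, looking along -z (the intrinsics and any distortion apply to the point x, -y, -z); pixel columns grow to the right and rows downward; lengths in m; the calibration is good to about 2 mm. A picture is of the moment at which its call begins: read the wrist's pose just before it. camera_params takes no time and is no camera call.
- manip.hand_in(): hands the job in; it is judged then, once.
The state is a dict: "clock": time; "joint_pos": joint angles; "joint_velocities": joint speeds; "tau": joint torques, N m; "position": TCP position; "ee_rot": TCP orientation; "ft_force": force on the tool from outside, world axes, zero at the start; "torque": the same for the moment, N m; "grip_width": opening from 0.0 (shut) to 1.0 (fully open); "grasp_force": force on a finger pad.
Only numpy, scipy, OpenCV 4.12 (cv2) and the standard library are available. Lean on these libraries where they do the work, as an engineer would, in place of code of your own. Each camera call takes 0.05 s, during which the arm holds its last target. There are 200 camera calls.

### The job

Get the three wire pay-offs ready for the next harness: take the empty white spool off its pay-off and put it in the grey empties tray, then unstack the full spools and put each one on the pay-off whose platter has its colour, over the spindle and flat on the platter. Set the full spools down rather than letting them drop, keep them upright so that no turns slip off, and leave the pen stand and the cutters where they are.

Things in the scene. Friction and masses are not known exactly. Their poses are not given: they have to be found in the camera images.
- spool_blue_center (a point): Full spool of wire, blue plastic and blue wire: upright drum 68 mm across and 36 mm high (wound level with its flanges: grip it anywhere on its side), 24 mm bore. About 260 g. At the start it is at the bottom of the stack, standing on the bench. The point is its centre: on the axis, half-way up (18 mm above its underside); z is its axis, up.
- spool_yellow_center (a point): Full spool of wire, yellow plastic and yellow wire: upright drum 55 mm across and 36 mm high (wound level with its flanges: grip it anywhere on its side), 24 mm bore. About 150 g. At the start it is in the middle of the stack, on the blue one. The point is its centre: on the axis, half-way up (18 mm above its underside); z is its axis, up.
- spool_red_center (a point): Full spool of wire, red plastic and red wire: upright drum 42 mm across and 36 mm high (wound level with its flanges: grip it anywhere on its side), 24 mm bore. About 80 g. At the start it is at the top of the stack, on the yellow one. The point is its centre: on the axis, half-way up (18 mm above its underside); z is its axis, up.
- empty_spool_center (a point): Empty white spool: two flanges 55 mm across and 4 mm thick, a bare barrel 32 mm thick between them, 36 mm high, 24 mm bore; about 30 g. At the start it sits on one of the pay-offs, over its spindle. Grip it across the flanges (the top one is enough). The point is its centre: on the axis, 18 mm above its underside; z is its axis, up.
- payoff_blue_seat (a point): Pay-off, fixed: dark base disc 100 mm across, free-turning blue platter 86 mm across, its top 20 mm above the bench, and a fixed upright spindle 8 mm thick, round tip 40 mm above the platter, for a spool's bore (8 mm play all round). A low arm runs along x to a wire guide eye 98 mm from the axis, 49 mm high. The point is on the spindle's axis at the platter's top face; z up.
- payoff_yellow_seat (a point): Pay-off, fixed: dark base disc 100 mm across, free-turning yellow platter 86 mm across, its top 20 mm above the bench, and a fixed upright spindle 8 mm thick, round tip 40 mm above the platter, for a spool's bore (8 mm play all round). A low arm runs along x to a wire guide eye 98 mm from the axis, 49 mm high. The point is on the spindle's axis at the platter's top face; z up.
- payoff_red_seat (a point): Pay-off, fixed: dark base disc 100 mm across, free-turning red platter 86 mm across, its top 20 mm above the bench, and a fixed upright spindle 8 mm thick, round tip 40 mm above the platter, for a spool's bore (8 mm play all round). A low arm runs along x to a wire guide eye 98 mm from the axis, 49 mm high. The point is on the spindle's axis at the platter's top face; z up.
- empties_tray_in (a point): Empties tray, fixed, grey plastic, open on top: 160 x 160 mm outside, 45 mm high, walls and floor 4 mm. The point is the centre of its inner floor, 4 mm above the bench; x and y run along its sides, z up.
- pen_stand: Bystander, loose: black pen stand 70 x 50 mm with a grey marker pen standing in it, 139 mm high in all. Origin at the middle of its underside. To be left alone.
- cutters: Bystander, loose: side cutters with orange handles lying on the bench, about 145 mm long along their x (jaws towards +x, handles to -x), 52 mm across, 12 mm high. Origin at the pivot, on the bench. To be left alone.
Things that resemble listed ones, but are neither listed nor needed, are in the scene too. Of the things like the part that bears empties_tray_in, leave any that is blue or pink; of the rest the smaller one is meant.

How it is judged:
At the end, for the whole second after the job is handed in: Each full spool is on its own colour's platter over the spindle (axes within 10 mm, centre 14 to 22 mm above the platter, tilt under 0.08 rad); the empty is in the tray (centre within 68 mm of its middle along each side, 10 to 40 mm above its floor); all released and at rest (horizontal distance between spool_blue_center and payoff_blue_seat below 0.01 m and z of spool_blue_center in the frame of payoff_blue_seat between 0.014 and 0.022 m and angle between each of spool_blue_center, spool_yellow_center, spool_red_center's own z axis and vertical below 0.08 rad and linear speed of each of spool_blue, spool_yellow, spool_red, empty_spool below 0.02 m/s and angular speed of each of spool_blue, spool_yellow, spool_red below 0.3 rad/s and horizontal distance between spool_yellow_center and payoff_yellow_seat below 0.01 m and z of spool_yellow_center in the frame of payoff_yellow_seat between 0.014 and 0.022 m and horizontal distance between spool_red_center and payoff_red_seat below 0.01 m and z of spool_red_center in the frame of payoff_red_seat between 0.014 and 0.022 m and x of empty_spool_center in the frame of empties_tray_in between -0.068 and 0.068 m and y of empty_spool_center in the frame of empties_tray_in between -0.068 and 0.068 m and z of empty_spool_center in the frame of empties_tray_in between 0.01 and 0.04 m); the robot touches nothing.
It fails at once if a full spool is tipped more than 35 degrees (angle between any of spool_blue_center, spool_yellow_center, spool_red_center's own z axis and vertical above 0.61 rad).
It fails at once if a full spool is let fall from more than about 2 cm (0.6 m/s out of the fingers) ((linear speed of spool_blue above 0.6 m/s and contact force between spool_blue and the fingers below 0.05 N) or (linear speed of spool_yellow above 0.6 m/s and contact force between spool_yellow and the fingers below 0.05 N) or (linear speed of spool_red above 0.6 m/s and contact force between spool_red and the fingers below 0.05 N)).
It fails at once if the pen stand is knocked or shifted by more than 25 mm (distance of pen_stand from where it was at the start of the episode above 0.025 m).
It fails at once if the cutters are knocked or shifted by more than 25 mm (distance of cutters from where it was at the start of the episode above 0.025 m).
It also fails if it takes over 101 s, if anything falls off the work surface, if the arm or the gripper's body presses on something with over 40 N, if the wrist force passes 120 N, or if a joint passes its speed limit or range.

## Working session

There is one attempt and no reset: what is moved stays moved. The work goes in short steps, Python scripts to look and compute and a shell command to move; the robot and the scene stay as the last step left them, time stands still between calls to the robot, and variables do not carry over. Pictures are saved under pics/ and viewed, at most 14 in all, crops included, and the job is handed in when it is done.

```bash
mkdir -p pics
cat > h.py <<'E'
import numpy as np, cv2
from workcell import manip
from scipy.spatial.transform import Rotation as R
def snap(n,f):
    o=manip.get_obs(); im=manip.camera(n); cv2.imwrite('pics/'+f,im[:,:,::-1]); return o,im
def crop(f,g,x0,y0,x1,y1,s):
    im=cv2.imread('pics/'+f)[y0:y1,x0:x1]; cv2.imwrite('pics/'+g,cv2.resize(im,None,fx=s,fy=s,interpolation=cv2.INTER_CUBIC))
def cw(n,o=None):
    p=manip.camera_params(n)
    if n=='wrist':
        T=np.eye(4);T[:3,:3]=R.from_quat(o['ee_rot']).as_matrix();T[:3,3]=o['position']
        W=T@np.array(p['T_tool_cam'])
    else: W=np.linalg.inv(np.array(p['camera_from_world']))
    return p,W
def world(n,u,v,z,o=None):
    p,W=cw(n,o); f=200/np.tan(np.radians(p['fov_y'])/2)
    d=np.array([(u-p['cx'])/f,(v-p['cy'])/f]); q=d.copy()
    for _ in range(30): q=d/(1+p['k1']*(q@q))
    r=W[:3,:3]@np.array([q[0],-q[1],-1]); c=W[:3,3]
    return c+r*(z-c[2])/r[2]
def pix(n,P,o=None):
    p,W=cw(n,o); f=200/np.tan(np.radians(p['fov_y'])/2)
    c=np.linalg.inv(W)@np.append(P,1); q=np.array([c[0],-c[1]])/-c[2]
    return q*(1+p['k1']*(q@q))*f+[p['cx'],p['cy']]
def delta(target,o=None):
    "shift in tool axes, units of 0.08 m"
    o=o or manip.get_obs(); return R.from_quat(o['ee_rot']).inv().apply(np.array(target)-o['position'])/0.08
E
python3 - <<'E'
from h import *
o,_=snap('top','t0.png'); snap('scene','s0.png')
print(o); print(manip.grip_point_offset)
for n in ('top','scene','wrist'):print(n,manip.camera_params(n))
E
```

```text
{'clock': 0.0, 'joint_pos': array([-1.36158313,  0.33284233, -0.06471383,  1.46096941,  0.02160983,
        1.34986409, -0.08845131]), 'joint_velocities': array([-0.00062032, -0.00037247,  0.00043994, -0.00147793, -0.00061311,
        0.00073634,  0.00139915]), 'tau': array([-1.42902459e-04, -6.25432062e+01,  4.89755091e-02, -3.91620576e+01,
        1.62071380e-02,  9.54578281e-03,  1.18417967e-05]), 'position': array([0.14349784, 0.6078885 , 0.20992101]), 'ee_rot': array([ 1.15604757e-01,  9.93295051e-01, -6.92097334e-04, -4.54384696e-05]), 'ft_force': array([ 0.16341957, -0.58176567,  0.70072689]), 'torque': array([-0.00207758,  0.00372914, -0.02654266]), 'grasp_force': 0.0, 'grip_width': 1.0049865610075666}
0.0187
top {'fov_y': 50.46319542926784, 'cx': 322.32168514526455, 'cy': 202.96194136537142, 'k1': -0.09455478627977043, 'camera_from_world': array([[-0.03030208, -0.99953127,  0.00436114, -0.00302942],
       [ 0.97703929, -0.02869906,  0.21111749, -0.51151015],
       [-0.21089337,  0.0106583 ,  0.97745096, -1.1935483 ],
       [ 0.        ,  0.        ,  0.        ,  1.      
[... 159 characters left out ...]
805,  0.88276831,  0.00617162,  0.23336925],
       [-0.57207154, -0.30973937,  0.75947066,  0.21294483],
       [ 0.67234822,  0.35324444,  0.65051228, -1.67134699],
       [ 0.        ,  0.        ,  0.        ,  1.        ]])}
wrist {'fov_y': 66.13176190875652, 'cx': 319.43182678855464, 'cy': 190.10231714295887, 'k1': 0.006259814763884416, 'T_tool_cam': array([[ 3.78542002e-04,  9.54919955e-01,  2.96863162e-01,
         7.46763318e-02],
       [ 9.99999915e-01, -3.13200275e-04, -2.67668029e-04,
         3.06508501e-04],
       [-1.62623918e-04,  2.96863238e-01, -9.54919992e-01,
        -1.64082313e-01],
       [ 0.00000000e+00,  0.00000000e+00,  0.00000000e+00,
         1.00000000e+00]])}
```

View pics/t0.png

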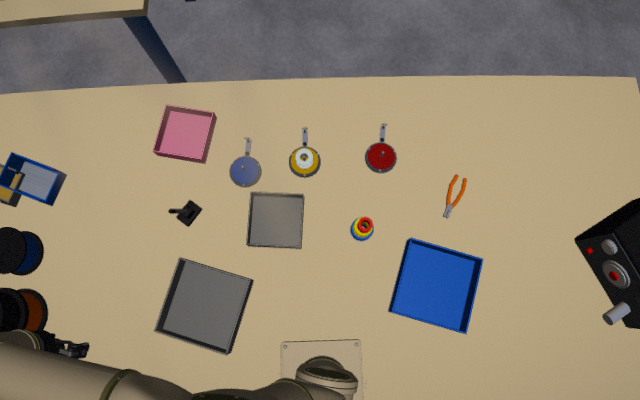

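View pics/s0.png

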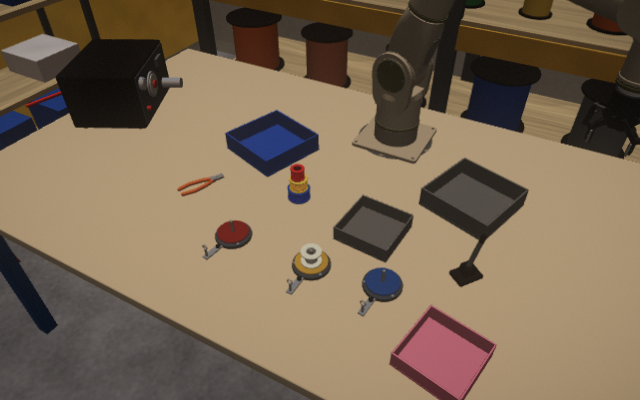

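Trays in the top view: pink (185,133), blue (435,285), large grey (205,305) and small grey (276,220); the small grey one is meant. The stack is at (362,228). The pay-offs are blue (245,171), yellow (305,161) with the white empty on it, and red (381,157). Pen stand (187,212), cutters (455,196). I'll check these in a close crop.

Run:
```python
from h import *
crop('t0.png','t0c.png',220,115,420,260,4)
W=lambda u,v,z:world('top',u,v,z).round(3)
print('tray corners',[W(u,v,.045) for u,v in((249,193),(304,194),(302,248),(247,246))])
print('blue',W(245,171,.02),'yel',W(305,161,.02),'red',W(381,157,.02),'empty',W(305,158,.056),'redspool',W(365,224,.108),'pen',W(187,212,.03))
```

```text
tray corners [array([0.55 , 0.199, 0.045]), array([0.542, 0.035, 0.045]), array([0.381, 0.045, 0.045]), array([0.392, 0.205, 0.045])]
blue [0.626 0.217 0.02 ] yel [0.653 0.031 0.02 ] red [ 0.659 -0.205  0.02 ] empty [0.651 0.03  0.056] redspool [ 0.436 -0.135  0.108] pen [0.501 0.39  0.03 ]
```

View pics/t0c.png

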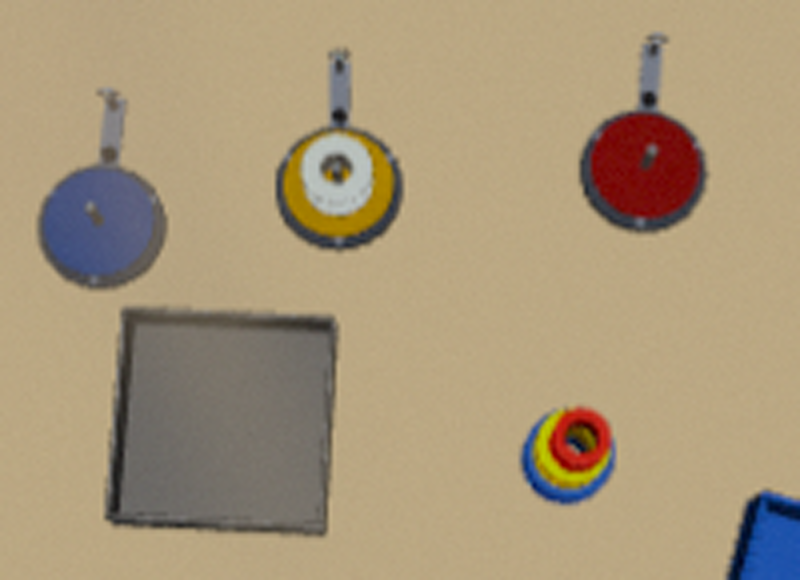

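The small grey tray is the only grey one measuring 160 mm (centre about 0.466, 0.121). The white empty is on yellow and the stack runs red, yellow, blue from the top. I'll square the tool to the world axes and start over.

```bash
python3 -m inch '[[[-0.1,-0.07,0],[0,0,-0.03]],[[-0.2,-0.14,0],[0,0,-0.06]],[[-0.3,-0.2,0],[0,0,-0.09]],[[-0.4,-0.27,0],[0,0,-0.12]],[[-0.5,-0.34,0],[0,0,-0.15]],[[-0.6,-0.41,0],[0,0,-0.18]],[[-0.7,-0.48,0],[0,0,-0.21]],[[-0.8,-0.54,0],[0,0,-0.24]],[[-0.9,-0.61,0],[0,0,-0.27]],[[-0.93,-0.68,0],[0,0,-0.295]]]' 1 30
python3 -m inch '[[[-0.09,-0.1,0],[0,0,0]],[[-0.18,-0.2,0],[0,0,0]],[[-0.26,-0.3,0],[0,0,0]],[[-0.35,-0.4,0],[0,0,0]],[[-0.44,-0.5,0],[0,0,0]],[[-0.53,-0.6,0],[0,0,0]],[[-0.62,-0.7,0],[0,0,0]],[[-0.7,-0.8,0],[0,0,0]],[[-0.79,-0.9,0],[0,0,0]],[[-0.88,-1,0],[0,0,0]]]'
```

```text
clock: 1.1
position: [0.2043, 0.5375, 0.2103]
ee_rot: [0.0, 1.0, -0.0, 0.0]
ft_force: [0.2, -1.0, -0.4]
grip_width: 1.0
grasp_force: 0.0
clock: 2.1
position: [0.2744, 0.4576, 0.2107]
ee_rot: [0.0, 1.0, 0.0, 0.0]
ft_force: [-0.5, 1.0, -0.1]
grip_width: 1.0
grasp_force: 0.0
```

```bash
for i in 1 2 3 4; do python3 -m inch '[[[-0.09,-0.1,0],[0,0,0]],[[-0.18,-0.2,0],[0,0,0]],[[-0.26,-0.3,0],[0,0,0]],[[-0.35,-0.4,0],[0,0,0]],[[-0.44,-0.5,0],[0,0,0]],[[-0.53,-0.6,0],[0,0,0]],[[-0.62,-0.7,0],[0,0,0]],[[-0.7,-0.8,0],[0,0,0]],[[-0.79,-0.9,0],[0,0,0]],[[-0.88,-1,0],[0,0,0]]]' | grep -E 'clock|position|ft'; done
python3 - <<'E'
from h import *
o,_=snap('wrist','w1.png'); print(o['position'])
for n,P in dict(blue=(.626,.217,.02),yel=(.653,.031,.02),red=(.659,-.205,.02),emp=(.651,.03,.056),rs=(.436,-.135,.108)).items(): print(n,pix('wrist',P,o).round())
E
```

```text
clock: 3.1
position: [0.3448, 0.3776, 0.2107]
ft_force: [-0.5, 0.6, 0.6]
clock: 4.1
position: [0.4152, 0.2976, 0.2107]
ft_force: [-0.7, -0.0, -0.6]
clock: 5.1
position: [0.4856, 0.2176, 0.2107]
ft_force: [0.7, 0.4, -0.6]
clock: 6.1
position: [0.556, 0.1376, 0.2107]
ft_force: [0.3, 0.0, 0.3]
[0.55600853 0.13758651 0.21070021]
blue [383. 217.]
yel [235. 236.]
red [ 49. 241.]
emp [226. 248.]
rs [-31.  32.]
```

View pics/w1.png

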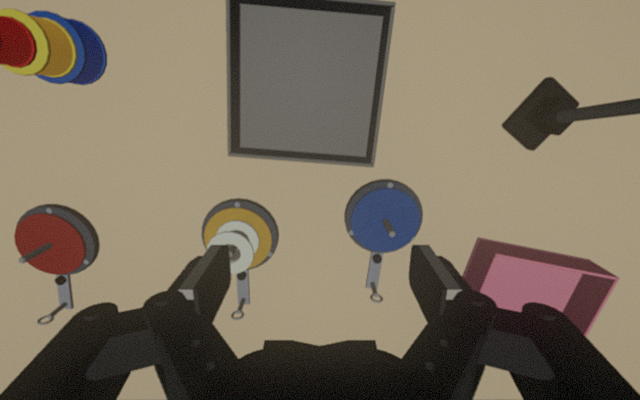

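The wrist view shows red platter (53,240), yellow (240,234), blue (384,216), empty top (230,252), all near the predictions. I'll refine them by ellipse fits.

Run:
```python
from h import *
o=manip.get_obs(); im=cv2.imread('pics/w1.png'); hsv=cv2.cvtColor(im,cv2.COLOR_BGR2HSV)
def fit(lo,hi,box,z,name,wrap=False):
    x0,y0,x1,y1=box; h=hsv[y0:y1,x0:x1]
    m=cv2.inRange(h,lo,hi)
    if wrap: m|=cv2.inRange(h,(170,lo[1],lo[2]),(180,hi[1],hi[2]))
    c=max(cv2.findContours(m,cv2.RETR_EXTERNAL,cv2.CHAIN_APPROX_NONE)[0],key=cv2.contourArea)
    pts=cv2.convexHull(c)[:,0]+[x0,y0]
    P=np.array([world('wrist',u,v,z,o)[:2] for u,v in pts])
    A=np.c_[2*P,np.ones(len(P))]; s=np.linalg.lstsq(A,(P**2).sum(1),rcond=None)[0]
    print(name,s[:2].round(4),'diam',round(2*np.sqrt(s[2]+s[0]**2+s[1]**2),4),len(P))
fit((0,120,60),(8,255,255),(10,195,110,280),.02,'red',True)
fit((105,110,60),(130,255,255),(335,170,430,260),.02,'blue')
fit((12,110,60),(30,255,255),(195,190,285,272),.02,'yel')
fit((0,0,150),(180,60,255),(205,225,257,280),.056,'empty(top)')
W=lambda u,v,z:world('wrist',u,v,z,o).round(4)
print('yel hand',W(240.5,234,.015))
print('tips: blue',W(392,234,.059),'red',W(22,259,.059))
print('tray',[W(*q,.045) for q in((228,0),(394,3),(374,165),(229,155))])
```

```text
red [ 0.6646 -0.2077] diam 0.0855 35
blue [0.6325 0.2174] diam 0.0828 29
yel [0.6574 0.0317] diam 0.0856 27
empty(top) [0.655  0.0375] diam 0.066 15
yel hand [0.6531 0.0343 0.015 ]
tips: blue [0.6324 0.2174 0.059 ] red [ 0.6632 -0.2067  0.059 ]
tray [array([0.3976, 0.05  , 0.045 ]), array([0.4003, 0.2063, 0.045 ]), array([0.5562, 0.1956, 0.045 ]), array([0.5449, 0.0377, 0.045 ])]
```

```bash
python3 -m inch '[[[-0.06,-0.06,0],[0,0,0]],[[-0.12,-0.13,0],[0,0,0]],[[-0.19,-0.2,0],[0,0,0]],[[-0.25,-0.26,0],[0,0,0]],[[-0.31,-0.33,0],[0,0,0]],[[-0.38,-0.39,0],[0,0,0]],[[-0.44,-0.46,0],[0,0,0]],[[-0.5,-0.52,0],[0,0,0]],[[-0.56,-0.58,0],[0,0,0]],[[-0.63,-0.65,0],[0,0,0]]]' >/dev/null
python3 -m inch '[[[-0.06,-0.06,0.1],[0,0,0]],[[-0.12,-0.13,0.2],[0,0,0]],[[-0.19,-0.2,0.3],[0,0,0]],[[-0.25,-0.26,0.4],[0,0,0]],[[-0.31,-0.33,0.5],[0,0,0]],[[-0.38,-0.39,0.6],[0,0,0]],[[-0.44,-0.46,0.7],[0,0,0]],[[-0.5,-0.52,0.8],[0,0,0]],[[-0.56,-0.58,0.9],[0,0,0]],[[-0.62,-0.65,0.95],[0,0,0]]]'
python3 - <<'E'
from h import *
o,_=snap('wrist','w2.png'); print(o['position'])
print(pix('wrist',(.656,.033,.056),o),pix('wrist',(.656,.033,.02),o),pix('wrist',(.656,.033,.06),o))
E
```

```text
clock: 8.15
position: [0.6555, 0.034, 0.1336]
ee_rot: [-0.0, 1.0, 0.0, -0.001]
ft_force: [-0.3, 0.9, -0.0]
grip_width: 0.999
grasp_force: 0.0
[0.6554685  0.03401421 0.13359795]
[318.06488657 190.22205381] [318.23046559 178.82567399] [318.04366767 191.68237926]
```

View pics/w2.png

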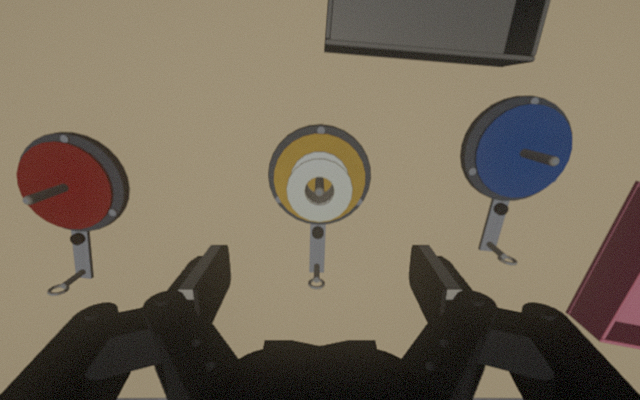

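Spindle tip at (319,191), empty top at (320,188), midway between the fingers and within 1 mm of the prediction. I'll descend and grip.

```bash
python3 -m inch '[[[0,0,0.1],[0,0,0]],[[0,0,0.2],[0,0,0]],[[0,0,0.3],[0,0,0]],[[0,0,0.4],[0,0,0]],[[0,0,0.5],[0,0,0]],[[0,0,0.6],[0,0,0]],[[0,0,0.7],[0,0,0]],[[0,0,0.8],[0,0,0]],[[0,0,0.9],[0,0,0]],[[0,0,1],[0,0,0]]]' >/dev/null
python3 -m inch '[[[0,0,0.05],[0,0,0]],[[0,0,0.1],[0,0,0]],[[0,0,0.15],[0,0,0]],[[0,0,0.19],[0,0,0]],[[0,0,0.19],[0,0,0]],[[0,0,0.19],[0,0,0]],[[0,0,0.19],[0,0,0]],[[0,0,0.19],[0,0,0]],[[0,0,0.19],[0,0,0]],[[0,0,0.19],[0,0,0]]]' 0.85
python3 -m inch '[[[0,0,0],[0,0,0]],[[0,0,0],[0,0,0]],[[0,0,0],[0,0,0]],[[0,0,0],[0,0,0]],[[0,0,0],[0,0,0]],[[0,0,0],[0,0,0]],[[0,0,0],[0,0,0]],[[0,0,0],[0,0,0]],[[0,0,0],[0,0,0]],[[0,0,0],[0,0,0]]]' 0 25
```

```text
clock: 10.2
position: [0.6555, 0.0343, 0.0396]
ee_rot: [0.0, 1.0, 0.0, 0.0]
ft_force: [0.7, -0.2, 0.1]
grip_width: 0.845
grasp_force: 0.0
clock: 11.2
position: [0.6554, 0.0342, 0.0395]
ee_rot: [0.0, 1.0, 0.0, 0.0]
ft_force: [0.5, -0.4, 0.3]
grip_width: 0.001
grasp_force: 0.2
```

Run:
```python
from h import *
snap('wrist','w3.png'); snap('scene','s3.png')
a=cv2.imread('pics/w3.png')[60:400,120:520]
b=cv2.resize(cv2.imread('pics/s3.png')[200:320,240:380],None,fx=2.8,fy=2.8)[:340]
b=cv2.copyMakeBorder(b,0,340-b.shape[0],0,0,cv2.BORDER_CONSTANT)
cv2.imwrite('pics/m3.png',np.hstack([a,b]))
```

```text
(no output)
```

View pics/m3.png

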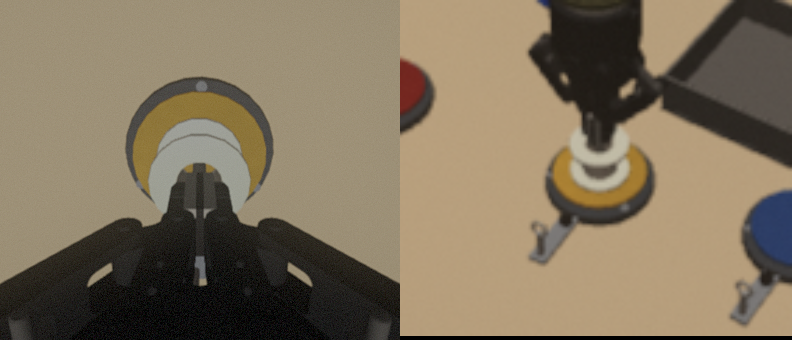

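The fingers shut in the air just above the flange. From the tip's pixel (320,225) they end about 20 mm behind the reported TCP, so I'll open and go lower, watching the force.

```bash
python3 -m inch '[[[0,0,0],[0,0,0]],[[0,0,0],[0,0,0]],[[0,0,0],[0,0,0]],[[0,0,0],[0,0,0]],[[0,0,0],[0,0,0]],[[0,0,0.05],[0,0,0]],[[0,0,0.1],[0,0,0]],[[0,0,0.15],[0,0,0]],[[0,0,0.2],[0,0,0]],[[0,0,0.22],[0,0,0]]]' 0.85
python3 -m inch '[[[0,0,0],[0,0,0]],[[0,0,0],[0,0,0]],[[0,0,0],[0,0,0]],[[0,0,0],[0,0,0]],[[0,0,0],[0,0,0]],[[0,0,0],[0,0,0]],[[0,0,0],[0,0,0]],[[0,0,0],[0,0,0]],[[0,0,0],[0,0,0]],[[0,0,0],[0,0,0]]]' 0 25
python3 - <<'E'
from h import *
snap('wrist','w4.png'); snap('scene','s4.png')
a=cv2.imread('pics/w4.png')[60:400,120:520]
b=cv2.resize(cv2.imread('pics/s4.png')[200:320,240:380],None,fx=2.8,fy=2.8)
b=cv2.copyMakeBorder(b,0,340-b.shape[0],0,0,cv2.BORDER_CONSTANT)
cv2.imwrite('pics/m4.png',np.hstack([a,b]))
E
```

```text
clock: 12.3
position: [0.6551, 0.0342, 0.0211]
ee_rot: [0.0, 1.0, -0.0, -0.0]
ft_force: [-0.7, 0.1, -0.1]
grip_width: 0.846
grasp_force: 0.0
clock: 13.3
position: [0.6556, 0.0342, 0.0221]
ee_rot: [0.0, 1.0, 0.0, 0.0]
ft_force: [0.6, -0.2, 2.9]
grip_width: 0.616
grasp_force: 26.4
```

View pics/m4.png

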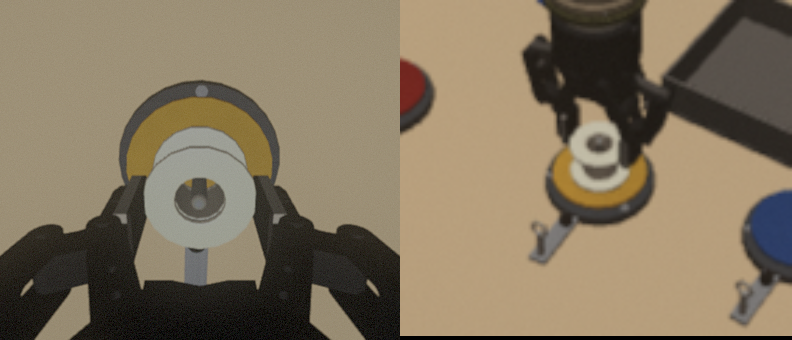

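The empty is gripped on its upper flange and centred at crop (200,197). Next it goes up and over to the tray.

```bash
python3 -m inch '[[[0,0,-0.1],[0,0,0]],[[0,0,-0.2],[0,0,0]],[[0,0,-0.3],[0,0,0]],[[0,0,-0.4],[0,0,0]],[[0,0,-0.5],[0,0,0]],[[0,0,-0.6],[0,0,0]],[[0,0,-0.7],[0,0,0]],[[0,0,-0.8],[0,0,0]],[[0,0,-0.9],[0,0,0]],[[0,0,-1],[0,0,0]]]'
for i in 1 2; do python3 -m inch '[[[0.1,0.05,0],[0,0,0]],[[0.2,0.1,0],[0,0,0]],[[0.3,0.15,0],[0,0,0]],[[0.4,0.2,0],[0,0,0]],[[0.5,0.25,0],[0,0,0]],[[0.6,0.3,0],[0,0,0]],[[0.7,0.35,0],[0,0,0]],[[0.8,0.4,0],[0,0,0]],[[0.9,0.45,0],[0,0,0]],[[1,0.5,0],[0,0,0]]]'|grep -E 'posi|grip'; done
python3 -m inch '[[[0.05,0.02,0],[0,0,0]],[[0.1,0.04,0],[0,0,0]],[[0.15,0.06,0.1],[0,0,0]],[[0.2,0.08,0.2],[0,0,0]],[[0.28,0.1,0.3],[0,0,0]],[[0.28,0.1,0.4],[0,0,0]],[[0.28,0.1,0.5],[0,0,0]],[[0.28,0.1,0.6],[0,0,0]],[[0.28,0.1,0.7],[0,0,0]],[[0.28,0.1,0.8],[0,0,0]]]'
python3 -m inch '[[[0,0,0.1],[0,0,0]],[[0,0,0.2],[0,0,0]],[[0,0,0.25],[0,0,0]],[[0,0,0.3],[0,0,0]],[[0,0,0.33],[0,0,0]],[[0,0,0.33],[0,0,0]],[[0,0,0.33],[0,0,0]],[[0,0,0.33],[0,0,0]],[[0,0,0.33],[0,0,0]],[[0,0,0.33],[0,0,0]]]'
```

```text
clock: 14.4
position: [0.6554, 0.0343, 0.1026]
ee_rot: [0.0, 1.0, 0.0, 0.0]
ft_force: [1.2, -1.1, -0.7]
grip_width: 0.616
grasp_force: 26.3
position: [0.5748, 0.0746, 0.1019]
grip_width: 0.614
position: [0.4948, 0.1146, 0.1019]
grip_width: 0.615
clock: 17.4
position: [0.4732, 0.1222, 0.0372]
ee_rot: [0.0, 1.0, -0.0, -0.0]
ft_force: [0.5, -0.7, 0.7]
grip_width: 0.613
grasp_force: 26.3
clock: 18.4
position: [0.4731, 0.1223, 0.0116]
ee_rot: [0.0, 1.0, 0.0, 0.0]
ft_force: [-0.3, -0.1, -0.7]
grip_width: 0.616
grasp_force: 26.3
```

```bash
python3 -m inch '[[[0,0,0],[0,0,0]],[[0,0,0],[0,0,0]],[[0,0,0],[0,0,0]],[[0,0,0],[0,0,0]],[[0,0,0],[0,0,0]],[[0,0,-0.2],[0,0,0]],[[0,0,-0.4],[0,0,0]],[[0,0,-0.6],[0,0,0]],[[0,0,-0.8],[0,0,0]],[[0,0,-1],[0,0,0]]]' 0.9
python3 -m inch '[[[0,-0.1,-0.1],[0,0,0]],[[0,-0.2,-0.2],[0,0,0]],[[0,-0.3,-0.3],[0,0,0]],[[0,-0.4,-0.4],[0,0,0]],[[0,-0.5,-0.5],[0,0,0]],[[0,-0.6,-0.6],[0,0,0]],[[0,-0.7,-0.7],[0,0,0]],[[0,-0.8,-0.8],[0,0,0]],[[0,-0.9,-0.9],[0,0,0]],[[0,-1,-1],[0,0,0]]]'>/dev/null
for i in 1 2; do python3 -m inch '[[[0.02,-0.1,0],[0,0,0]],[[0.05,-0.2,0],[0,0,0]],[[0.07,-0.3,0],[0,0,0]],[[0.1,-0.4,0],[0,0,0]],[[0.12,-0.5,0],[0,0,0]],[[0.14,-0.6,0],[0,0,0]],[[0.17,-0.7,0],[0,0,0]],[[0.19,-0.8,0],[0,0,0]],[[0.22,-0.9,0],[0,0,0]],[[0.23,-1,0],[0,0,0]]]' | grep -E 'pos|clock'; done
python3 - <<'E'
from h import *
o,_=snap('wrist','w5.png'); print(o['position'])
print(pix('wrist',(.44,-.135,.108),o))
E
```

```text
clock: 19.4
position: [0.473, 0.1222, 0.0922]
ee_rot: [0.0, 1.0, 0.0, 0.0]
ft_force: [0.1, 0.9, -0.0]
grip_width: 0.902
grasp_force: 0.0
clock: 21.4
position: [0.4544, -0.0384, 0.1715]
clock: 22.4
position: [0.436, -0.1184, 0.1715]
[ 0.43595854 -0.11844246  0.17147877]
[298.1396137  199.76107539]
```

View pics/w5.png

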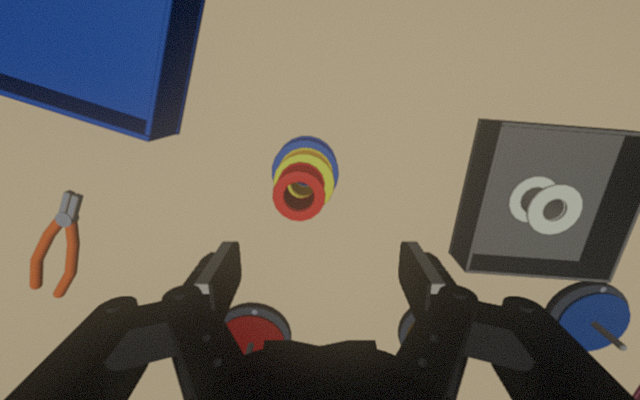

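Red top at about (299,192), with yellow and blue below it slightly offset; the empty stands upright in the tray at (550,205). Fit each ring at its height.

Run:
```python
from h import *
o=manip.get_obs(); im=cv2.imread('pics/w5.png')[125:230,255:350]; h=cv2.cvtColor(im,cv2.COLOR_BGR2HSV)
from scipy.optimize import least_squares
for n,lo,hi,z,d in(('red',(0,150,90),(6,255,255),.108,.042),('yel',(20,120,80),(35,255,255),.072,.055),('blue',(105,150,60),(130,255,255),.036,.068)):
    m=cv2.inRange(h,lo,hi); 
    if n=='red': m|=cv2.inRange(h,(172,150,90),(180,255,255))
    c=max(cv2.findContours(m,cv2.RETR_EXTERNAL,cv2.CHAIN_APPROX_NONE)[0],key=cv2.contourArea)
    pts=cv2.convexHull(c)[:,0]+[255,125]
    P=np.array([world('wrist',u,v,z,o)[:2] for u,v in pts])
    print(n,pts.min(0),pts.max(0))
    f=lambda s:np.hypot(*(P-s).T)-d/2
    r=least_squares(f,P.mean(0),loss='soft_l1',f_scale=.001); print(r.x.round(4),np.abs(f(r.x)).max().round(4), 'P xrange',P.min(0).round(4),P.max(0).round(4))
```

```text
red [273 163] [323 220]
[ 0.4339 -0.1351] 0.0025 P xrange [ 0.4106 -0.1559] [ 0.457  -0.1168]
yel [274 148] [333 202]
[ 0.4335 -0.1329] 0.0021 P xrange [ 0.4052 -0.1602] [ 0.4545 -0.1075]Traceback (most recent call last):
  File "<stdin>", line 7, in <module>
ValueError: max() iterable argument is empty
```

```bash
python3 -m inch '[[[0,-0.04,0],[0,0,0]],[[0,-0.08,0],[0,0,0]],[[0,-0.12,0.1],[0,0,0]],[[0,-0.16,0.2],[0,0,0]],[[0,-0.2,0.3],[0,0,0]],[[0,-0.22,0.4],[0,0,0]],[[0,-0.22,0.5],[0,0,0]],[[0,-0.22,0.6],[0,0,0]],[[0,-0.22,0.7],[0,0,0]],[[0,-0.22,0.8],[0,0,0]]]' 0.78
python3 -m inch '[[[0,0,0.1],[0,0,0]],[[0,0,0.2],[0,0,0]],[[0,0,0.3],[0,0,0]],[[0,0,0.4],[0,0,0]],[[0,0,0.5],[0,0,0]],[[0,0,0.56],[0,0,0]],[[0,0,0.59],[0,0,0]],[[0,0,0.59],[0,0,0]],[[0,0,0.59],[0,0,0]],[[0,0,0.59],[0,0,0]]]'
python3 -m inch '[[[0,0,0],[0,0,0]],[[0,0,0],[0,0,0]],[[0,0,0],[0,0,0]],[[0,0,0],[0,0,0]],[[0,0,0],[0,0,0]],[[0,0,0],[0,0,0]],[[0,0,0],[0,0,0]],[[0,0,0],[0,0,0]],[[0,0,0],[0,0,0]],[[0,0,0],[0,0,0]]]' 0 30
```

```text
clock: 23.45
position: [0.4362, -0.1352, 0.1068]
ee_rot: [-0.0, 1.0, 0.0, -0.0]
ft_force: [0.5, -0.6, 0.4]
grip_width: 0.778
grasp_force: 0.0
clock: 24.45
position: [0.4365, -0.1354, 0.0606]
ee_rot: [0.0, 1.0, 0.0, 0.0]
ft_force: [-0.8, -1.0, -0.2]
grip_width: 0.782
grasp_force: 0.0
clock: 25.45
position: [0.4365, -0.1354, 0.0607]
ee_rot: [0.0, 1.0, 0.0, 0.0]
ft_force: [-1.3, 1.2, 5.4]
grip_width: 0.483
grasp_force: 30.3
```

```bash
python3 -m inch '[[[0,0,-0.03],[0,0,0]],[[0,0,-0.1],[0,0,0]],[[0,0,-0.17],[0,0,0]],[[0,0,-0.24],[0,0,0]],[[0,0,-0.31],[0,0,0]],[[0,0,-0.38],[0,0,0]],[[0,0,-0.44],[0,0,0]],[[0,0,-0.48],[0,0,0]],[[0,0,-0.5],[0,0,0]],[[0,0,-0.5],[0,0,0]]]'
for i in 1 2 3; do python3 -m inch '[[[-0.1,-0.03,0],[0,0,0]],[[-0.2,-0.06,0],[0,0,0]],[[-0.3,-0.09,0],[0,0,0]],[[-0.4,-0.12,0],[0,0,0]],[[-0.5,-0.15,0],[0,0,0]],[[-0.6,-0.18,0],[0,0,0]],[[-0.7,-0.21,0],[0,0,0]],[[-0.8,-0.24,0],[0,0,0]],[[-0.9,-0.27,0],[0,0,0]],[[-0.95,-0.3,0],[0,0,0]]]'|grep -E 'pos|grip'; done
python3 - <<'E'
from h import *
o,_=snap('wrist','w6.png'); snap('top','t6.png'); print(o['position'])
c=np.array(o['position'])
for z in (.02,.06): print(pix('wrist',(.664,-.207,z),o).round(1))
print('spool bottom/top exp',pix('wrist',(c[0],c[1],c[2]-.0607+.108),o))
a=cv2.imread('pics/w6.png')[60:400,120:520]
b=cv2.resize(cv2.imread('pics/t6.png')[180:265,320:420],None,fx=4,fy=4)
cv2.imwrite('pics/m6.png',np.hstack([a,b[:340]]))
E
```

```text
clock: 26.45
position: [0.4363, -0.1353, 0.1004]
ee_rot: [0.0, 1.0, 0.0, 0.0]
ft_force: [-0.4, -0.3, -0.2]
grip_width: 0.488
grasp_force: 30.5
position: [0.513, -0.1595, 0.1002]
grip_width: 0.489
position: [0.589, -0.1834, 0.1002]
grip_width: 0.489
position: [0.665, -0.2074, 0.1001]
grip_width: 0.486
[ 0.66501269 -0.2073769   0.10012543]
[319.8 187.4]
[319.8 203.8]
spool bottom/top exp [319.16334262 274.24559032]
```

View pics/m6.png

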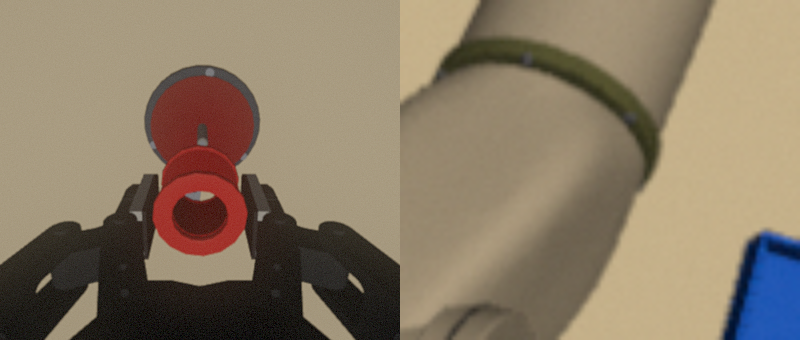

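Red is held level and centred (320,273), spindle tip at (322,202), aligned within about 2 mm. Now lower it.

```bash
python3 -m inch '[[[0,0.02,0.1],[0,0,0]],[[0,0.02,0.2],[0,0,0]],[[0,0.02,0.3],[0,0,0]],[[0,0.02,0.4],[0,0,0]],[[0,0.02,0.5],[0,0,0]],[[0,0.02,0.6],[0,0,0]],[[0,0.02,0.7],[0,0,0]],[[0,0.02,0.8],[0,0,0]],[[0,0.02,0.9],[0,0,0]],[[0,0.02,1],[0,0,0]]]'
python3 -m inch '[[[0,0,0.02],[0,0,0]],[[0,0,0.04],[0,0,0]],[[0,0,0.06],[0,0,0]],[[0,0,0.08],[0,0,0]],[[0,0,0.1],[0,0,0]],[[0,0,0.11],[0,0,0]],[[0,0,0.12],[0,0,0]],[[0,0,0.12],[0,0,0]],[[0,0,0.12],[0,0,0]],[[0,0,0.12],[0,0,0]]]'
```

```text
clock: 30.55
position: [0.6642, -0.2058, 0.0196]
ee_rot: [0.0, 1.0, 0.0, -0.0]
ft_force: [-0.3, 0.4, -1.1]
grip_width: 0.49
grasp_force: 30.5
clock: 31.55
position: [0.6642, -0.2057, 0.0107]
ee_rot: [0.0, 1.0, 0.0, 0.0]
ft_force: [0.1, -0.2, -1.0]
grip_width: 0.486
grasp_force: 30.5
```

```bash
python3 -m inch '[[[0,0,0],[0,0,0]],[[0,0,0],[0,0,0]],[[0,0,0],[0,0,0]],[[0,0,0],[0,0,0]],[[0,0,0],[0,0,0]],[[0,0,-0.1],[0,0,0]],[[0,0,-0.3],[0,0,0]],[[0,0,-0.5],[0,0,0]],[[0,0,-0.7],[0,0,0]],[[0,0,-0.9],[0,0,0]]]' 0.85
python3 -m inch '[[[0,0,-0.1],[0,0,0]],[[0.1,0.03,-0.2],[0,0,0]],[[0.2,0.06,-0.25],[0,0,0]],[[0.3,0.09,-0.25],[0,0,0]],[[0.4,0.12,-0.25],[0,0,0]],[[0.5,0.15,-0.25],[0,0,0]],[[0.6,0.2,-0.25],[0,0,0]],[[0.7,0.23,-0.25],[0,0,0]],[[0.8,0.26,-0.25],[0,0,0]],[[0.9,0.29,-0.25],[0,0,0]]]'
for i in 1 2; do python3 -m inch '[[[0.1,0.03,0],[0,0,0]],[[0.2,0.06,0],[0,0,0]],[[0.3,0.09,0],[0,0,0]],[[0.4,0.12,0],[0,0,0]],[[0.5,0.15,0],[0,0,0]],[[0.6,0.18,0],[0,0,0]],[[0.7,0.21,0],[0,0,0]],[[0.8,0.24,0],[0,0,0]],[[0.9,0.27,0],[0,0,0]],[[0.98,0.3,0],[0,0,0]]]'|grep -E 'pos|grip'; done
python3 - <<'E'
from h import *
o,_=snap('wrist','w7.png'); snap('scene','s7.png'); print(o['position'])
a=cv2.imread('pics/w7.png')[60:400,120:520]
b=cv2.resize(cv2.imread('pics/s7.png')[150:270,190:330],None,fx=2.8,fy=2.8)
b=cv2.copyMakeBorder(b,0,340-b.shape[0],0,0,cv2.BORDER_CONSTANT)
cv2.imwrite('pics/m7.png',np.hstack([a,b]))
print(pix('wrist',(.435,-.134,.072),o))
E
```

```text
clock: 32.55
position: [0.6646, -0.2059, 0.0849]
ee_rot: [0.0, 1.0, -0.0, 0.001]
ft_force: [-0.4, -0.3, 0.1]
grip_width: 0.851
grasp_force: 0.0
clock: 33.55
position: [0.5915, -0.1824, 0.1027]
ee_rot: [0.0, 1.0, 0.0, 0.0]
ft_force: [-0.2, -0.0, -0.6]
grip_width: 0.851
grasp_force: 0.0
position: [0.5131, -0.1584, 0.1027]
grip_width: 0.853
position: [0.4347, -0.1343, 0.1027]
grip_width: 0.851
[ 0.43471452 -0.13434171  0.1026959 ]
[319.75800044 210.32971594]
```

View pics/m7.png

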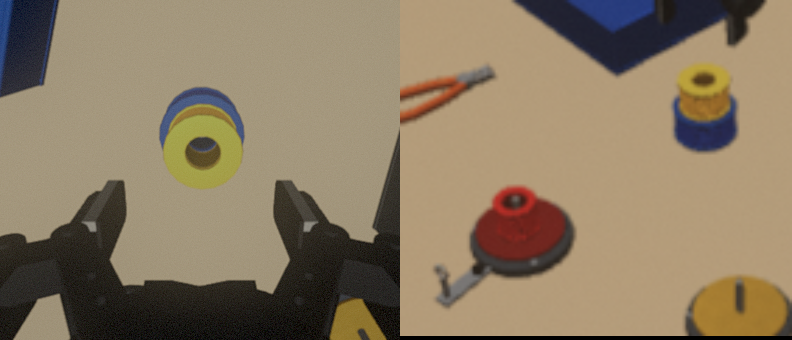

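Red is flat on its platter. The yellow top is at (323,211), within 2 mm of the prediction. Descend and grip.

```bash
python3 -m inch '[[[0,0.02,0.1],[0,0,0]],[[0,0.02,0.2],[0,0,0]],[[0,0.02,0.3],[0,0,0]],[[0,0.02,0.4],[0,0,0]],[[0,0.02,0.5],[0,0,0]],[[0,0.02,0.6],[0,0,0]],[[0,0.02,0.7],[0,0,0]],[[0,0.02,0.8],[0,0,0]],[[0,0.02,0.9],[0,0,0]],[[0,0.02,0.96],[0,0,0]]]'
python3 -m inch '[[[0,0,0],[0,0,0]],[[0,0,0],[0,0,0]],[[0,0,0],[0,0,0]],[[0,0,0],[0,0,0]],[[0,0,0],[0,0,0]],[[0,0,0],[0,0,0]],[[0,0,0],[0,0,0]],[[0,0,0],[0,0,0]],[[0,0,0],[0,0,0]],[[0,0,0],[0,0,0]]]' 0 40
python3 -m inch '[[[0,0,-0.03],[0,0,0]],[[0,0,-0.1],[0,0,0]],[[0,0,-0.2],[0,0,0]],[[0,0,-0.3],[0,0,0]],[[0,0,-0.4],[0,0,0]],[[0,0,-0.5],[0,0,0]],[[0,0,-0.6],[0,0,0]],[[0,0,-0.7],[0,0,0]],[[0,0,-0.78],[0,0,0]],[[0,0,-0.8],[0,0,0]]]'
```

```text
clock: 36.65
position: [0.4351, -0.1329, 0.025]
ee_rot: [0.0, 1.0, 0.0, -0.0]
ft_force: [-0.5, 0.6, -1.1]
grip_width: 0.851
grasp_force: 0.0
clock: 37.65
position: [0.4355, -0.1329, 0.0259]
ee_rot: [0.0, 1.0, 0.0, 0.0]
ft_force: [-0.4, -0.3, 0.6]
grip_width: 0.621
grasp_force: 42.3
clock: 38.65
position: [0.4358, -0.133, 0.0907]
ee_rot: [0.0, 1.0, 0.0, 0.001]
ft_force: [-0.2, -0.2, -2.0]
grip_width: 0.62
grasp_force: 42.2
```

```bash
for i in 1 2 3; do python3 -m inch '[[[-0.09,0.07,0],[0,0,0]],[[-0.18,0.14,0],[0,0,0]],[[-0.28,0.21,0],[0,0,0]],[[-0.37,0.28,0],[0,0,0]],[[-0.46,0.35,0],[0,0,0]],[[-0.55,0.42,0],[0,0,0]],[[-0.64,0.49,0],[0,0,0]],[[-0.74,0.56,0],[0,0,0]],[[-0.83,0.63,0],[0,0,0]],[[-0.92,0.69,0],[0,0,0]]]'|grep -E 'pos|grip'; done
python3 - <<'E'
from h import *
o,_=snap('wrist','w8.png'); c=o['position']; print(c)
for z in (.02,.06): print(pix('wrist',(.656,.033,z),o).round(1))
print('spool top exp',pix('wrist',(c[0],c[1],c[2]-.0259+.072),o))
crop('w8.png','c8.png',200,60,440,300,2.4)
E
```

```text
position: [0.5097, -0.0772, 0.0899]
grip_width: 0.617
position: [0.5832, -0.0219, 0.0898]
grip_width: 0.623
position: [0.6568, 0.0332, 0.0898]
grip_width: 0.626
[0.65684171 0.03322636 0.08984438]
[319.  191.4]
[318.9 209.2]
spool top exp [319.17578921 272.7085489 ]
```

View pics/c8.png

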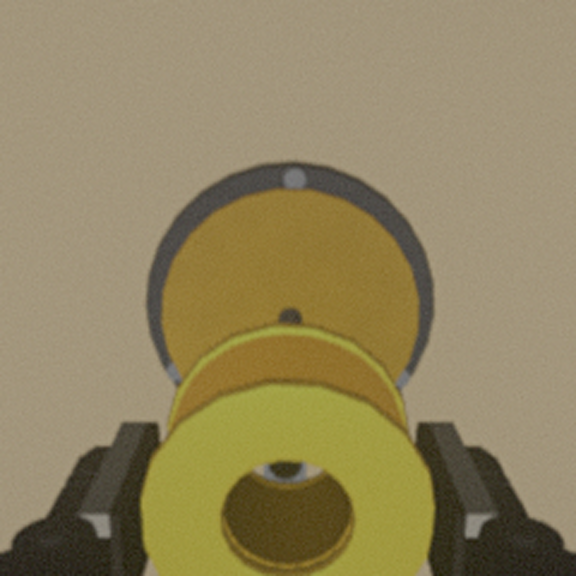

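Aligned: spindle foot (321,191), spool (320,273). Lower yellow, release and lift.

```bash
python3 -m inch '[[[0,0,0.1],[0,0,0]],[[0,0,0.22],[0,0,0]],[[0,0,0.34],[0,0,0]],[[0,0,0.46],[0,0,0]],[[0,0,0.58],[0,0,0]],[[0,0,0.7],[0,0,0]],[[0,0,0.8],[0,0,0]],[[0,0,0.9],[0,0,0]],[[0,0,0.95],[0,0,0]],[[0,0,0.98],[0,0,0]]]'
python3 -m inch '[[[0,0,0],[0,0,0]],[[0,0,0],[0,0,0]],[[0,0,0],[0,0,0]],[[0,0,0],[0,0,0]],[[0,0,0],[0,0,0]],[[0,0,-0.1],[0,0,0]],[[0,0,-0.3],[0,0,0]],[[0,0,-0.5],[0,0,0]],[[0,0,-0.7],[0,0,0]],[[0,0,-0.9],[0,0,0]]]' 0.95
```

```text
clock: 42.7
position: [0.6561, 0.0326, 0.011]
ee_rot: [0.0, 1.0, -0.0, -0.0]
ft_force: [-0.7, 0.2, -0.9]
grip_width: 0.623
grasp_force: 42.2
clock: 43.7
position: [0.6566, 0.0326, 0.0856]
ee_rot: [0.0, 1.0, 0.0, 0.001]
ft_force: [0.6, -0.0, -0.4]
grip_width: 0.951
grasp_force: 0.0
```

```bash
for i in 1 2 3; do python3 -m inch '[[[0.09,-0.07,0],[0,0,0]],[[0.18,-0.14,0],[0,0,0]],[[0.28,-0.21,0],[0,0,0]],[[0.37,-0.28,0],[0,0,0]],[[0.46,-0.35,0],[0,0,0]],[[0.55,-0.42,0],[0,0,0]],[[0.64,-0.49,0],[0,0,0]],[[0.74,-0.56,0],[0,0,0]],[[0.83,-0.63,0],[0,0,0]],[[0.92,-0.69,0],[0,0,0]]]' 1|grep -E 'pos|grip'; done
python3 - <<'E'
from h import *
o,_=snap('wrist','w9.png'); c=o['position']; print(c); snap('scene','s9.png')
a=cv2.imread('pics/w9.png')[60:400,120:520]
b=cv2.resize(cv2.imread('pics/s9.png')[150:290,200:340],None,fx=2.4,fy=2.4)
b=cv2.copyMakeBorder(b,0,340-b.shape[0],0,0,cv2.BORDER_CONSTANT)
cv2.imwrite('pics/m9.png',np.hstack([a,b]))
print(pix('wrist',(.4355,-.133,.036),o))
h=cv2.cvtColor(cv2.imread('pics/w9.png')[100:300,240:400],cv2.COLOR_BGR2HSV); m=cv2.inRange(h,(105,150,40),(130,255,255))
cc=max(cv2.findContours(m,cv2.RETR_EXTERNAL,cv2.CHAIN_APPROX_NONE)[0],key=cv2.contourArea)[:,0]+[240,100]
lo,hi=cc.min(0),cc.max(0); print(lo,hi,world('wrist',(lo[0]+hi[0])/2,205,.036,o),world('wrist',320,hi[1],.036,o))
E
```

```text
position: [0.582, -0.0231, 0.0835]
grip_width: 0.999
position: [0.5084, -0.0783, 0.0835]
grip_width: 1.0
position: [0.4348, -0.1334, 0.0835]
grip_width: 0.999
[ 0.4347868  -0.13344223  0.08347279]
[319.87474748 202.61193494]Traceback (most recent call last):
  File "<stdin>", line 9, in <module>
ValueError: max() iterable argument is empty
```

View pics/m9.png

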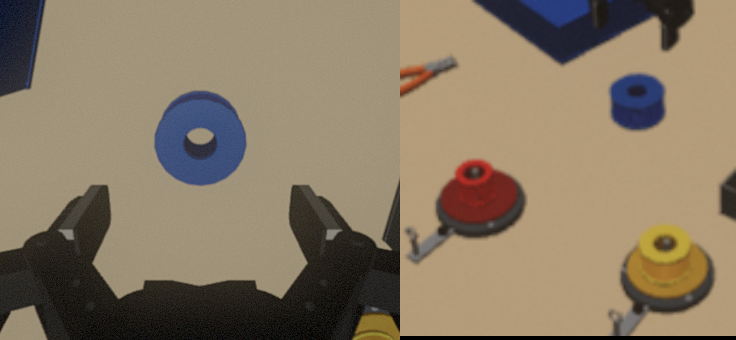

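Yellow is seated. The blue top is at (320,201), right where expected. Descend and watch the force.

```bash
python3 -m inch '[[[0,0,0.1],[0,0,0]],[[0,0,0.2],[0,0,0]],[[0,0,0.3],[0,0,0]],[[0,0,0.4],[0,0,0]],[[0,0,0.5],[0,0,0]],[[0,0,0.6],[0,0,0]],[[0,0,0.7],[0,0,0]],[[0,0,0.8],[0,0,0]],[[0,0,0.9],[0,0,0]],[[0,0,1],[0,0,0]]]'
python3 -m inch '[[[0,0,0.02],[0,0,0]],[[0,0,0.04],[0,0,0]],[[0,0,0.06],[0,0,0]],[[0,0,0.08],[0,0,0]],[[0,0,0.1],[0,0,0]],[[0,0,0.1],[0,0,0]],[[0,0,0.1],[0,0,0]],[[0,0,0.1],[0,0,0]],[[0,0,0.1],[0,0,0]],[[0,0,0.1],[0,0,0]]]'
python3 -m inch '[[[0,0,0],[0,0,0]],[[0,0,0],[0,0,0]],[[0,0,0],[0,0,0]],[[0,0,0],[0,0,0]],[[0,0,0],[0,0,0]],[[0,0,0],[0,0,0]],[[0,0,0],[0,0,0]],[[0,0,0],[0,0,0]],[[0,0,0],[0,0,0]],[[0,0,0],[0,0,0]]]' 0 60
```

```text
clock: 47.8
position: [0.4354, -0.1329, 0.0028]
ee_rot: [0.0, 1.0, 0.0, 0.0]
ft_force: [0.3, 0.6, 0.0]
grip_width: 1.005
grasp_force: 0.0
clock: 48.8
position: [0.4355, -0.1329, -0.0045]
ee_rot: [0.0, 1.0, 0.0, 0.0]
ft_force: [0.8, 0.6, -0.7]
grip_width: 0.998
grasp_force: 0.0
clock: 49.8
position: [0.4355, -0.133, -0.0037]
ee_rot: [0.0, 1.0, 0.0, -0.0]
ft_force: [-6.9, 1.1, 17.9]
grip_width: 0.775
grasp_force: 61.5
```

```bash
python3 -m inch '[[[0,0,-0.03],[0,0,0]],[[0,0,-0.1],[0,0,0]],[[0,0,-0.2],[0,0,0]],[[0,0,-0.3],[0,0,0]],[[0,0,-0.42],[0,0,0]],[[0,0,-0.54],[0,0,0]],[[0,0,-0.66],[0,0,0]],[[0,0,-0.78],[0,0,0]],[[0,0,-0.9],[0,0,0]],[[0,0,-1],[0,0,0]]]'
python3 -m inch '[[[-0.05,0.09,-0.03],[0,0,0]],[[-0.1,0.18,-0.06],[0,0,0]],[[-0.15,0.27,-0.09],[0,0,0]],[[-0.2,0.36,-0.12],[0,0,0]],[[-0.25,0.44,-0.15],[0,0,0]],[[-0.3,0.53,-0.18],[0,0,0]],[[-0.35,0.62,-0.21],[0,0,0]],[[-0.4,0.7,-0.24],[0,0,0]],[[-0.45,0.79,-0.25],[0,0,0]],[[-0.49,0.88,-0.25],[0,0,0]]]'
for i in 1 2 3 4; do python3 -m inch '[[[-0.05,0.09,0],[0,0,0]],[[-0.1,0.18,0],[0,0,0]],[[-0.15,0.27,0],[0,0,0]],[[-0.2,0.36,0],[0,0,0]],[[-0.25,0.44,0],[0,0,0]],[[-0.3,0.53,0],[0,0,0]],[[-0.35,0.62,0],[0,0,0]],[[-0.4,0.7,0],[0,0,0]],[[-0.45,0.79,0],[0,0,0]],[[-0.49,0.87,0],[0,0,0]]]'|grep -E 'pos|grip|clock'; done
python3 - <<'E'
from h import *
o,_=snap('wrist','w10.png'); c=o['position']; print(c)
for z in (.02,.06): print(pix('wrist',(.6325,.2174,z),o).round(1))
print('spool top exp',pix('wrist',(c[0],c[1],c[2]+.0037+.036),o))
crop('w10.png','c10.png',200,60,440,300,2.4)
E
```

```text
clock: 50.8
position: [0.4355, -0.133, 0.0764]
ee_rot: [0.0, 1.0, 0.0, 0.0]
ft_force: [-0.3, -0.4, -2.3]
grip_width: 0.772
grasp_force: 67.1
clock: 51.8
position: [0.4751, -0.0619, 0.0956]
ee_rot: [0.0, 1.0, 0.0, 0.0]
ft_force: [0.5, 1.0, -3.1]
grip_width: 0.772
grasp_force: 67.2
clock: 52.8
position: [0.5142, 0.0077, 0.0955]
grip_width: 0.772
clock: 53.8
position: [0.5534, 0.0773, 0.0955]
grip_width: 0.77
clock: 54.8
position: [0.5926, 0.1469, 0.0955]
grip_width: 0.772
clock: 55.8
position: [0.6318, 0.2165, 0.0955]
grip_width: 0.77
[0.63177474 0.21649369 0.0954764 ]
[320.4 191.1]
[320.6 208.4]
spool top exp [319.18113689 264.98181043]
```

View pics/c10.png

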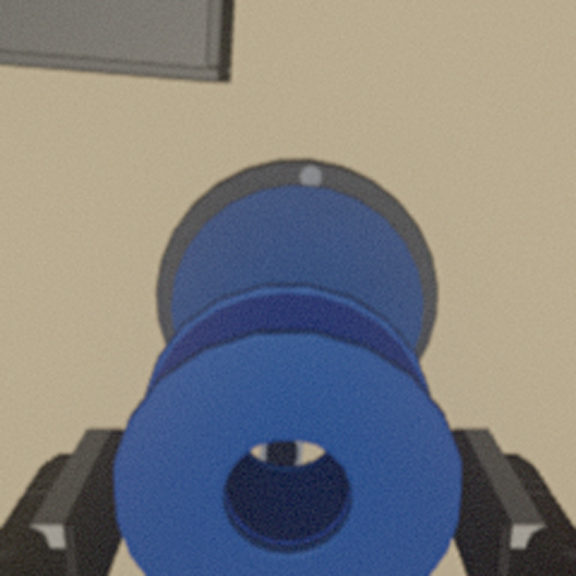

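Run:
```python
from h import *
o=manip.get_obs()
print(world('wrist',324,136.2,.02,o)+[.043,0,0], world('wrist',200+311/2.4,60+176/2.4,.015,o))
```

```text
[0.631     0.2215036 0.02     ] [0.58639467 0.22596709 0.015     ]
```

The platter centre is at column 324 and the spool at 320, so I'll shift about 3 mm in +y while lowering.

```bash
python3 -m inch '[[[0,0.02,0.1],[0,0,0]],[[0,0.04,0.22],[0,0,0]],[[0,0.04,0.34],[0,0,0]],[[0,0.04,0.46],[0,0,0]],[[0,0.04,0.58],[0,0,0]],[[0,0.04,0.7],[0,0,0]],[[0,0.04,0.8],[0,0,0]],[[0,0.04,0.9],[0,0,0]],[[0,0.04,0.95],[0,0,0]],[[0,0.04,0.97],[0,0,0]]]'
python3 -m inch '[[[0,0,0],[0,0,0]],[[0,0,0],[0,0,0]],[[0,0,0],[0,0,0]],[[0,0,0],[0,0,0]],[[0,0,0],[0,0,0]],[[0,0,-0.1],[0,0,0]],[[0,0,-0.3],[0,0,0]],[[0,0,-0.5],[0,0,0]],[[0,0,-0.7],[0,0,0]],[[0,0,-0.9],[0,0,0]]]' 1
python3 -m inch '[[[0.1,0,-0.1],[0,0,0]],[[0.2,0,-0.2],[0,0,0]],[[0.3,0,-0.3],[0,0,0]],[[0.4,0,-0.4],[0,0,0]],[[0.5,0,-0.5],[0,0,0]],[[0.6,0,-0.6],[0,0,0]],[[0.7,0,-0.7],[0,0,0]],[[0.8,0,-0.8],[0,0,0]],[[0.9,0,-0.9],[0,0,0]],[[1,0,-1],[0,0,0]]]'
python3 - <<'E'
from h import *
o,_=snap('wrist','w11.png'); snap('scene','s11.png')
a=cv2.resize(cv2.imread('pics/w11.png'),None,fx=.625,fy=.625)
b=cv2.resize(cv2.imread('pics/s11.png')[150:330,180:430],(400,288))
a=cv2.copyMakeBorder(a,0,288-a.shape[0],0,0,cv2.BORDER_CONSTANT)
cv2.imwrite('pics/m11.png',np.hstack([a,b]))
E
```

```text
clock: 56.85
position: [0.6313, 0.219, 0.0174]
ee_rot: [0.0, 1.0, -0.0, -0.0]
ft_force: [0.2, -0.0, -3.0]
grip_width: 0.767
grasp_force: 67.2
clock: 57.85
position: [0.6318, 0.2191, 0.0921]
ee_rot: [0.0, 1.0, 0.0, 0.001]
ft_force: [0.4, -0.2, -0.5]
grip_width: 1.002
grasp_force: 0.0
clock: 58.85
position: [0.5508, 0.219, 0.1706]
ee_rot: [0.0, 1.0, 0.0, 0.0]
ft_force: [0.8, -0.5, -0.2]
grip_width: 1.0
grasp_force: 0.0
```

View pics/m11.png

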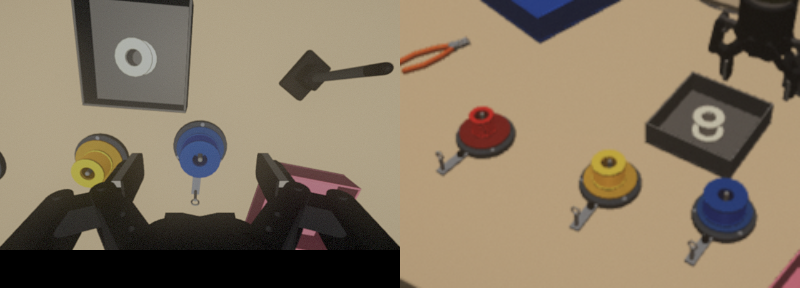

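All three full spools sit flat on their own platters, spindles showing in the bores: red at (482,115), yellow at (608,160), blue at (726,195). The empty stands in the tray, and the pen stand and cutters look untouched.

```bash
python3 -c "
from workcell import manip
print(manip.hand_in())"
```

```text
the job is handed in; nothing more can be done
None
```

The job is handed in at about 59 s: in the last picture each full spool was flat on its own colour's pay-off, the empty was in the small grey tray and the pen stand and cutters looked untouched, but the hand-in returned no verdict.

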